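# Open the locked case of the glass calibration plate

### The arm

A 7-joint arm with a two-finger parallel gripper is mounted at the origin on the work surface. World frame = base frame: x ahead of the robot, y to its left, z up, the work surface at z = 0. Lengths are in m, angles in rad, forces in N, time in s.
With the tool pointing down it reaches from about 0.425 to 0.875 m from the base axis. Payload 8.4 kg.
Tool frame: the origin (TCP) lies between the finger pads; the fingertips stand 17 mm ahead of it and the grasp point (between the pads) lies 2 mm behind it; z points along the fingers, y is the line along which they close (so a half turn about z gives the same grasp; the last joint's range is limited). The gripper opens to 87 mm and grips with 3 to 60 N. Pads are 19 mm wide; open, the fingers measure 117 mm over their backs; the gripper's body (75 mm by 190 mm) begins 51 mm behind the grasp point.
Start: joints at [1.208, 0.333, 0.04, 1.465, -0.013, 1.343, -0.059], TCP at [0.169, -0.627, 0.24] pointing down, gripper open.
Joint ranges: [-2.58, 2.58], [-0.38, 2.09], [-1.3, 1.39], [0.25, 2.4], [-1.5, 4.64], [0.08, 2.09], [-2.65, 2.65]. Speed limits (rad/s): [2.22, 2.22, 2.79, 2.79, 3.14, 3.14, 3.14].

### API

Orientations are given as a 3x3 rotation matrix whose columns are the frame's x, y, z axes.
In Python, from plant import * gives the robot as it stands.
- The arm moves only by the tool arm_command, never from a script. Its argument "increments" is a list of rows, each a list of 3 entries, a list of its own where there are three numbers: the shift along the tool's x, y, z in cm, then the turn, a rotation vector about the tool's x, y, z in rad, then the opening in per cent of the stroke, from 0 (shut) to 100 (fully open). In form: [[[dx, dy, dz], [ax, ay, az], jaw], ...]. A call has 1 to 8 rows; each row is the pose to reach, as a shift and turn from the pose commanded when the call began, along the tool's axes at that moment; what a row does not reach only later rows make up. A row lasts 1/12 s, in which the tool goes at most 41.7 mm and 7.16 degrees, less where a joint would pass 70% of its speed; a pose out of reach is approached as far as the arm can. A call with a gripper value outside its range is refused whole. The fingers move at their own pace and stop on an object; the grip force is fixed at half the most. Time passes only in rows, so rows that repeat a pose let the fingers close. It gives the time, the measured TCP pose, the force, the opening and the grip force at its end, in the units of the state.
- state(): the state, without advancing time (a new reading comes with each control period).
- capture(name): name is "side" or "top"; returns a dict with "color" (420x560x3 uint8, blue, green, red), "fx", "fy", "cx", "cy" (pixels), "R" (3x3) and "t" (3): a world point X has camera coordinates R X + t. Camera axes: x right, y down, z forward; pixel columns grow to the right and rows downward; lengths in m; the calibration is good to about 2 mm. A picture is of the moment at which its call begins. There is no depth.
- close_job(): hands the job in; it is judged then, once.
The state is a dict: "time": time; "joint_positions": joint angles; "joint_velocities": joint speeds; "joint_torque": joint torques, N m; "tcp_pos": TCP position; "orientation": TCP orientation; "wrist_force": force on the tool from outside, world axes, zero at the start; "moment": the same for the moment, N m; "finger_gap": finger opening in m; "grasp_force": force on a finger pad.
Only numpy, scipy, OpenCV 4.12 (cv2) and the standard library are available. Lean on these libraries where they do the work, as an engineer would, in place of code of your own. Each camera call takes 0.05 s, during which the arm holds its last target. There are 200 camera calls.

### The job

On the measuring bench stand two slide-cover cases. Open the one with the orange knob: pull its spring plunger knob up, slide the blue cover by the knob along to the bare end of the case, and let go so that the plunger drops into the second hole and locks the cover open. Leave the other case, with the black knob, shut.

Things in the scene. Friction and masses are not known exactly. Their poses are not given: they have to be found in the camera images.
- case_knob (a point): Centre of the orange plunger knob: upright cylinder, 30 mm diameter, 24 mm tall, centre 69 mm above the bench with the pin home. Below the centre: collar (22 mm diameter) from 16 mm down, case rails from 30, blue cover top at 34 mm. Does not turn. Axes of the case (260 x 118 mm): z up, x level from its covered to its bare end, the way the cover opens; the knob rides on the cover.
- case_plunger (a joint): Lift of the orange plunger in m: 0 pin home in a hole, 0.020 upper stop. The pin locks the cover until lifted 9 mm; 13 to 15 mm is well clear. The spring pulls down with 4 N at 0, 8 N at the top. Let go, it snaps down if over a hole; else the pin rests on the bar, about 9 mm up.
- case_cover (a joint): How far the blue cover of the orange-knob case has slid open, in m: 0 shut, 0.110 at the end stop. It slides freely with about 2 N of friction. The second hole is a slot that takes the pin anywhere from 0.090 to 0.110, best 0.100.
- other_cover (a joint): How far the cover of the other, equal case with the black knob has slid open, in m: 0 shut. It stays shut.

How it is judged:
By the outcome, as a careful person would: the job done as asked, in the order asked, and still so for the second after the job is handed in, with the robot touching nothing.
It also fails if it takes over 32 s, if anything falls off the work surface, if the arm or the gripper's body presses on something with over 40 N, if the wrist force passes 120 N, or if a joint passes its speed limit or range.

## Working session

There is one attempt and no reset: what is moved stays moved. The work goes in short steps, Python scripts to look and compute and a tool call to move; the robot and the scene stay as the last step left them, time stands still between calls to the robot, and variables do not carry over. Pictures are saved under pics/ and viewed, at most 10 in all, crops included, and the job is handed in when it is done.

Besides the shell and the picture viewer there is one more tool, called after "Request:" by a JSON object that holds its "op" and its "data", one argument or row to a line. arm_command: Moves the arm, as the interface text tells. Its arguments: {"type":"object","properties":{"increments":{"type":"array","items":{"type":"array"}}},"required":["increments"]}

```bash
mkdir -p pics
python3 - <<'E'
from plant import *
import cv2
s=state(); print({k:s[k] for k in('time','tcp_pos','orientation','finger_gap')})
for n in('side','top'):
    c=capture(n); cv2.imwrite(f'pics/{n}0.png',c['color']); print(n,c['fx'],c['cx'],c['cy'],c['R'],c['t'])
E
```

```text
{'time': 0.0, 'tcp_pos': array([ 0.16933331, -0.6270963 ,  0.23866255]), 'orientation': array([[ 9.65412638e-01,  2.60726196e-01, -5.37579083e-04],
       [ 2.60726723e-01, -9.65411434e-01,  1.52923264e-03],
       [-1.20273985e-04, -1.61650175e-03, -9.99998686e-01]]), 'finger_gap': 0.08692942116537634}
side 459.22042549024576 284.3723410250467 204.20029502354834 [[-0.7735395  -0.63343352  0.01996536]
 [-0.4132354   0.48025072 -0.7736897 ]
 [ 0.48049261 -0.60672994 -0.63325006]] [0.38216972 0.29680972 0.51441182]
top 470.32903174513024 277.7560761542073 207.54564919570655 [[ 0.02044767 -0.99975018  0.00902573]
 [-0.99189446 -0.02141772 -0.12524643]
 [ 0.12540845 -0.00639157 -0.99208461]] [-0.01633939  0.5007843   0.85032254]
```

View pics/side0.png

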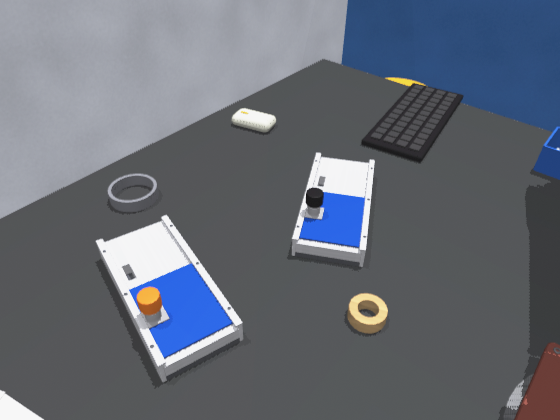

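View pics/top0.png

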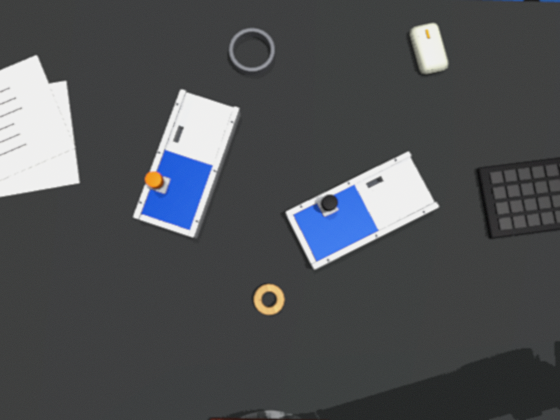

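The side view shows the orange knob at about (150,300) and the black one at (315,197). In the top view, orange is at (154,180) and black at (329,203). The orange case's bare end is toward the top of the top image.

```bash
cat > h.py <<'E'
from plant import *
import cv2, numpy as np
def P(c): return np.array([[c['fx'],0,c['cx']],[0,c['fy'],c['cy']],[0,0,1]])@np.c_[c['R'],c['t']]
def biggest(m):
    cs=cv2.findContours(m.astype(np.uint8),cv2.RETR_EXTERNAL,cv2.CHAIN_APPROX_NONE)[0]
    return max(cs,key=cv2.contourArea)
def orange(c):
    h=cv2.cvtColor(c['color'],cv2.COLOR_BGR2HSV)
    return biggest((h[...,0]>6)&(h[...,0]<20)&(h[...,1]>200)&(h[...,2]>110))
def cen(k): 
    m=cv2.moments(k); return np.array([m['m10'],m['m01']])/m['m00']
def ray(c,uv,z):
    d=c['R'].T@np.array([(uv[0]-c['cx'])/c['fx'],(uv[1]-c['cy'])/c['fy'],1]); o=-c['R'].T@c['t']
    return o+d*(z-o[2])/d[2]
def knob(a,b):
    X=cv2.triangulatePoints(P(a),P(b),cen(orange(a)),cen(orange(b)))
    return (X[:3]/X[3]).ravel()
E
python3 - <<'E'
from h import *
a,b=capture('side'),capture('top')
for c in(a,b): print(cen(orange(c)),cv2.boundingRect(orange(c)))
k=knob(a,b); print('knob',k, [ray(c,cen(orange(c)),.069) for c in(a,b)])
def caserect(c,roi,n):
    h=cv2.cvtColor(c['color'],cv2.COLOR_BGR2HSV)
    m=((h[...,2]>140)&(h[...,1]<60))|((h[...,0]>105)&(h[...,0]<130)&(h[...,1]>150)&(h[...,2]>100))
    M=np.zeros_like(m); x0,y0,x1,y1=roi; M[y0:y1,x0:x1]=m[y0:y1,x0:x1]
    q=np.array([ray(c,p,.039)[:2] for p in biggest(M)[:,0]],np.float32)
    r=cv2.minAreaRect(q); print(n,r, cv2.boxPoints(r).round(3).tolist())
    return r
caserect(b,(115,80,250,250),'orange case'); caserect(b,(275,140,450,280),'black case')
caserect(a,(80,205,250,380),'orange side')
E
```

```text
[nan nan] (152, 303, 1, 1)
[153.67526266 179.6017192 ] (145, 173, 18, 15)
knob [nan nan nan] [array([nan, nan, nan]), array([0.542252  , 0.21926686, 0.069     ])]
orange case ((0.5837933421134949, 0.16711249947547913), (0.1210542768239975, 0.26152098178863525), 72.85598754882812) [[0.4410000145435333, 0.14800000190734863], [0.6909999847412109, 0.07100000232458115], [0.7269999980926514, 0.1860000044107437], [0.47699999809265137, 0.2630000114440918]]
black case ((0.5006228089332581, -0.16223162412643433), (0.11976366490125656, 0.26310282945632935), 27.63361930847168) [[0.3869999945163727, -0.0729999989271164], [0.5090000033378601, -0.3070000112056732], [0.6150000095367432, -0.25099998712539673], [0.49300000071525574, -0.017999999225139618]]
orange side ((0.5821759104728699, 0.17159974575042725), (0.11964935064315796, 0.2679325044155121), 72.91846466064453) [[0.43700000643730164, 0.15399999916553497], [0.6930000185966492, 0.07500000298023224], [0.7279999852180481, 0.1889999955892563], [0.47200000286102295, 0.2680000066757202]]h.py:11: RuntimeWarning: invalid value encountered in divide
  m=cv2.moments(k); return np.array([m['m10'],m['m01']])/m['m00']
```

```bash
sed -i 's/>6)&(h\[...,0\]<20)&(h\[...,1\]>200)/>4)\&(h[...,0]<19)\&(h[...,1]>185)/; s/>110))/>70))/' h.py
python3 - <<'E'
from h import *
a,b=capture('side'),capture('top')
print(cv2.cvtColor(a['color'],cv2.COLOR_BGR2HSV)[292:308:5,150])
for c in(a,b): print(cen(orange(c)),cv2.boundingRect(orange(c)), ray(c,cen(orange(c)),.069))
k=knob(a,b); print('knob',k)
s=state();R=s['orientation'];print('shift to above knob, tool cm',R.T@(k+[0,0,.07]-s['tcp_pos'])*100)
for deg in (-17,73,163,-107):
    t=np.radians(deg); x=np.array([np.cos(t),np.sin(t),0]); z=np.array([0,0,-1.]); W=np.c_[x,np.cross(z,x),z]
    print(deg,cv2.Rodrigues(R.T@W)[0].ravel())
E
```

```text
[[ 19 185 247]
 [ 19 183 247]
 [ 19 178 246]
 [ 12 197 159]]
[149.97607261 306.50330033] (137, 296, 24, 18) [0.53385028 0.22617145 0.069     ]
[153.58446251 179.68925023] (145, 173, 18, 15) [0.54208818 0.21942167 0.069     ]
knob [0.54360335 0.22197644 0.05719727]
shift to above knob, tool cm [ 58.26785544 -72.23283392  11.24535833]
-17 [-5.24465654e-04  1.85066495e-04  5.60507341e-01]
73 [-5.16876321e-04 -2.47243749e-04 -1.01028895e+00]
163 [-2.45292001e-04 -6.95140575e-04 -2.58108521e+00]
-107 [-2.88437105e-04  6.02993240e-04  2.13130362e+00]
```

Request:
{"op": "arm_command", "data": {
  "increments": [
    [[28,-16,0],[0,0,-0.5],100],
    [[28,-16,0],[0,0,-0.5],100],
    [[28,-16,0],[0,0,-0.5],100],
    [[28,-16,0],[0,0,-0.5],100],
    [[28,-16,0],[0,0,-0.5],100],
    [[28,-16,0],[0,0,-0.5],100],
    [[28,-16,0],[0,0,-0.5],100],
    [[28,-16,0],[0,0,-0.5],100]
  ]
}}

```text
time: 0.97
tcp_pos: [0.4007, -0.3967, 0.2398]
orientation: [[0.72, 0.694, 0.001], [0.694, -0.72, 0.0], [0.001, 0.0, -1.0]]
wrist_force: [-1.0, 0.1, -0.2]
finger_gap: 0.0868
grasp_force: 0.0
```

```bash
sed -i 's/<19)&(h\[...,1\]>185)/<23)\&(h[...,1]>160)/' h.py
cat >> h.py <<'E'
def todo(goal,deg=73):
    s=state();R=s['orientation'];t=np.radians(deg); x=np.array([np.cos(t),np.sin(t),0]); z=np.array([0,0,-1.]); W=np.c_[x,np.cross(z,x),z]
    print('t',s['time'],'tcp',s['tcp_pos'].round(4),'gap',s['finger_gap'],'F',s['wrist_force'].round(1))
    print('shift cm',(R.T@(np.array(goal)-s['tcp_pos'])*100).round(2),'turn',cv2.Rodrigues(R.T@W)[0].ravel().round(3))
E
python3 - <<'E'
from h import *
a,b=capture('side'),capture('top')
for c in(a,b): print(cen(orange(c)),cv2.boundingRect(orange(c)), ray(c,cen(orange(c)),.069))
print('knob',knob(a,b)); print(state()['joint_positions'])
todo([.55,-.1,.2]); todo([.542,.22,.16])
E
```

```text
[148.82588652 300.48900709] (137, 288, 24, 27) [0.54280512 0.22102801 0.069     ]
[153.4875     179.47833333] (145, 172, 18, 16) [0.54247036 0.21961678 0.069     ]
knob [0.54311835 0.22030384 0.0678557 ]
[ 0.89799147  0.17139425 -0.22591142  1.66831602  0.03699458  1.30557418
 -0.13224852]
t 1.0667 tcp [ 0.403  -0.3947  0.2399] gap 0.0873084179405126 F [ 0.5 -0.4  0.2]
shift cm [ 31.09 -10.83   4.07] turn [ 0.001 -0.002 -0.501]
t 1.0667 tcp [ 0.403  -0.3947  0.2399] gap 0.0873084179405126 F [ 0.5 -0.4  0.2]
shift cm [ 52.85 -34.3    8.11] turn [ 0.001 -0.002 -0.501]
```

Request:
{"op": "arm_command", "data": {
  "increments": [
    [[31,-11,3],[0,0,-0.5],100],
    [[31,-11,3],[0,0,-0.5],100],
    [[31,-11,3],[0,0,-0.5],100],
    [[31,-11,3],[0,0,-0.5],100],
    [[31,-11,3],[0,0,-0.5],100],
    [[31,-11,3],[0,0,-0.5],100],
    [[31,-11,3],[0,0,-0.5],100],
    [[31,-11,3],[0,0,-0.5],100]
  ]
}}

```text
time: 1.73
tcp_pos: [0.5465, -0.1044, 0.2096]
orientation: [[0.302, 0.953, 0.001], [0.953, -0.302, -0.0], [0.0, 0.001, -1.0]]
wrist_force: [1.2, 0.1, 1.6]
finger_gap: 0.0869
grasp_force: 0.0
```

```bash
python3 -c "
from h import *
todo([.5426,.22,.16])"
```

```text
t 1.7333 tcp [ 0.5465 -0.1044  0.2096] gap 0.08685313990405447 F [1.2 0.1 1.6]
shift cm [ 30.8  -10.18   4.96] turn [ 0.001 -0.    -0.01 ]
```

Request:
{"op": "arm_command", "data": {
  "increments": [
    [[30.5,-10,5],[0,0,0],100],
    [[30.5,-10,5],[0,0,0],100],
    [[30.5,-10,5],[0,0,0],100],
    [[30.5,-10,5],[0,0,0],100],
    [[30.5,-10,5],[0,0,0],100],
    [[30.5,-10,5],[0,0,0],100],
    [[30.5,-10,5],[0,0,0],100],
    [[30.5,-10,5],[0,0,0],100]
  ]
}}

```text
time: 2.4
tcp_pos: [0.5422, 0.2176, 0.1593]
orientation: [[0.301, 0.954, 0.0], [0.954, -0.301, 0.001], [0.001, -0.0, -1.0]]
wrist_force: [0.1, -0.2, 0.0]
finger_gap: 0.0868
grasp_force: 0.0
```

Run:
```python
from h import *
a=capture('side'); b=capture('top'); cv2.imwrite('pics/s1.png',a['color'])
print('side',ray(a,cen(orange(a)),.069))
todo([.5426,.22,.071])
```

```text
side [0.54190572 0.22173915 0.069     ]
t 2.5 tcp [0.5407 0.2213 0.1589] gap 0.08691217445907226 F [-1.4 -1.2  0.1]
shift cm [-0.09  0.24  8.79] turn [-0.002 -0.003 -0.002]
```

View pics/s1.png

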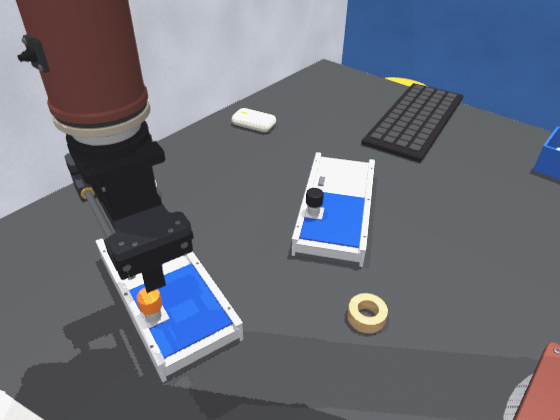

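The gripper sits above the orange knob, which is at about (149,300), with its fingers spread along the case. I'll descend next.

Request:
{"op": "arm_command", "data": {
  "increments": [
    [[-0.1,0.2,3],[0,0,0],100],
    [[-0.1,0.2,5.5],[0,0,0],100],
    [[-0.1,0.2,7.5],[0,0,0],100],
    [[-0.1,0.2,8.8],[0,0,0],100],
    [[-0.1,0.2,8.8],[0,0,0],100],
    [[-0.1,0.2,8.8],[0,0,0],100]
  ]
}}

```text
time: 3.0
tcp_pos: [0.5445, 0.2127, 0.0716]
orientation: [[0.303, 0.953, -0.001], [0.953, -0.303, -0.0], [-0.0, -0.001, -1.0]]
wrist_force: [0.8, 0.1, 0.3]
finger_gap: 0.0871
grasp_force: 0.0
```

Request:
{"op": "arm_command", "data": {
  "increments": [
    [[0,0,0],[0,0,0],20],
    [[0,0,0],[0,0,0],20],
    [[0,0,0],[0,0,0],20],
    [[0,0,0],[0,0,0],20],
    [[0,0,0],[0,0,0],20],
    [[0,0,0],[0,0,0],20],
    [[0,0,0],[0,0,0],20],
    [[0,0,0],[0,0,0],20]
  ]
}}

```text
time: 3.67
tcp_pos: [0.5443, 0.2132, 0.0716]
orientation: [[0.302, 0.953, -0.0], [0.953, -0.302, 0.0], [0.0, -0.0, -1.0]]
wrist_force: [-0.9, -1.1, -0.5]
finger_gap: 0.0415
grasp_force: 0.0
```

Run:
```python
from h import *
for i in range(3):
    a=capture('side'); todo([.5426,.22,.071])
cv2.imwrite('pics/s2.png',cv2.resize(a['color'][200:380,60:280],None,fx=3,fy=3))
```

```text
t 3.7167 tcp [0.5443 0.2133 0.0716] gap 0.037965608884455083 F [-0.5  0.3  0.5]
shift cm [ 0.59 -0.37  0.06] turn [-0.   -0.   -0.01]
t 3.7667 tcp [0.5441 0.2133 0.0715] gap 0.03349583435801683 F [-1.5  0.9  1.3]
shift cm [ 0.59 -0.35  0.05] turn [-0.    0.   -0.01]
t 3.8167 tcp [0.543  0.2137 0.0714] gap 0.02983606863516549 F [-16.3   2.2  11.3]
shift cm [ 0.59 -0.23  0.04] turn [-0.003  0.001 -0.01 ]
```

View pics/s2.png

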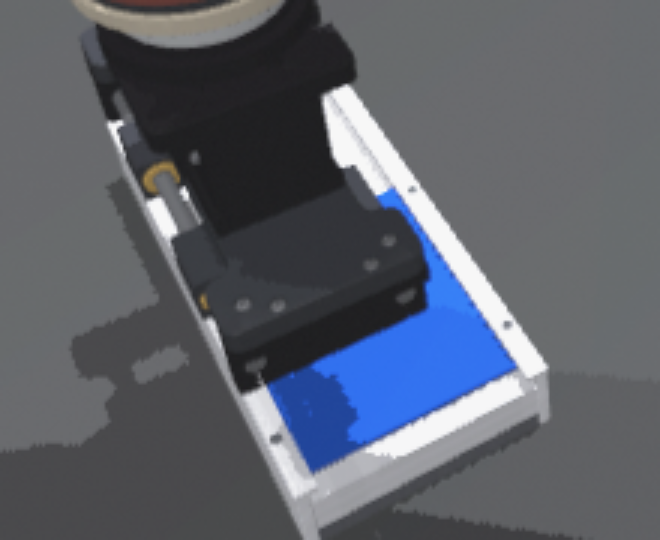

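The picture shows the fingers just closing on the knob, which the gripper body hides. They sit 6 mm off across the case, so I'll reopen, centre and grip again.

Request:
{"op": "arm_command", "data": {
  "increments": [
    [[0,0,0],[0,0,0],55],
    [[0,0,0],[0,0,0],55],
    [[0.3,-0.15,0],[0,0,0],55],
    [[0.6,-0.3,0],[0,0,0],55],
    [[0.6,-0.3,0],[0,0,0],55],
    [[0.6,-0.3,0],[0,0,0],20],
    [[0.6,-0.3,0],[0,0,0],20],
    [[0.6,-0.3,0],[0,0,0],20]
  ]
}}

```text
time: 4.48
tcp_pos: [0.5434, 0.2197, 0.0715]
orientation: [[0.302, 0.953, 0.0], [0.953, -0.302, -0.0], [-0.0, 0.0, -1.0]]
wrist_force: [-0.9, 0.2, 0.3]
finger_gap: 0.0351
grasp_force: 0.0
```

Request:
{"op": "arm_command", "data": {
  "increments": [
    [[0,0,0],[0,0,0],20],
    [[0,0,0],[0,0,0],20],
    [[0,0,0],[0,0,0],20],
    [[0,0,0],[0,0,0],20]
  ]
}}

```text
time: 4.82
tcp_pos: [0.5435, 0.2197, 0.0716]
orientation: [[0.302, 0.953, 0.0], [0.953, -0.302, -0.0], [0.0, 0.0, -1.0]]
wrist_force: [1.3, -0.5, -0.4]
finger_gap: 0.0292
grasp_force: 30.0
```

```bash
python3 -c "
from h import *
todo([.5426,.22,.071])
s=state();print(s['grasp_force'],s['moment'])"
```

```text
t 4.8167 tcp [0.5435 0.2197 0.0716] gap 0.029209899709920398 F [ 1.3 -0.5 -0.4]
shift cm [ 0.   -0.09  0.06] turn [ 0.    -0.    -0.011]
29.999647038057446 [-0.18035475 -0.31684177  0.0380803 ]
```

Gripped well and centred. Now a 14 mm lift.

Request:
{"op": "arm_command", "data": {
  "increments": [
    [[0,0,-0.5],[0,0,0],20],
    [[0,0,-1.0],[0,0,0],20],
    [[0,0,-1.4],[0,0,0],20],
    [[0,0,-1.4],[0,0,0],20],
    [[0,0,-1.4],[0,0,0],20]
  ]
}}

```text
time: 5.23
tcp_pos: [0.5429, 0.2198, 0.0855]
orientation: [[0.302, 0.953, -0.001], [0.953, -0.302, -0.0], [-0.0, -0.0, -1.0]]
wrist_force: [1.5, 0.5, -8.3]
finger_gap: 0.0295
grasp_force: 30.0
```

```bash
python3 -c "
from h import *
s=state(); t=s['tcp_pos'];a=np.radians(-17.05);d=np.array([np.cos(a),np.sin(a),0])
todo(t+.1*d); print(s['grasp_force'])"
```

```text
t 5.2333 tcp [0.5429 0.2198 0.0855] gap 0.029450924379292073 F [ 1.5  0.5 -8.3]
shift cm [ 0.09 10.   -0.  ] turn [-0.    0.   -0.01]
30.000701928511262
```

Request:
{"op": "arm_command", "data": {
  "increments": [
    [[0,0.5,0],[0,0,0],20],
    [[0,1.2,0],[0,0,0],20],
    [[0,2.0,0],[0,0,0],20],
    [[0,2.8,0],[0,0,0],20],
    [[0,3.6,0],[0,0,0],20],
    [[0,4.3,0],[0,0,0],20],
    [[0,5,0],[0,0,0],20],
    [[0,5,0],[0,0,0],20]
  ]
}}

```text
time: 5.9
tcp_pos: [0.593, 0.2043, 0.0856]
orientation: [[0.303, 0.953, 0.002], [0.953, -0.303, 0.001], [0.001, 0.001, -1.0]]
wrist_force: [1.9, 0.3, -7.4]
finger_gap: 0.0291
grasp_force: 30.0
```

```bash
python3 -c "
from h import *
a=np.radians(-17.05);d=np.array([np.cos(a),np.sin(a),0])
todo(np.array([.5429,.2198,.0855])+.1*d); s=state(); print(s['grasp_force'],s['orientation'].T@s['wrist_force'])
c=capture('side'); cv2.imwrite('pics/s3.png',c['color'][200:400,50:300].repeat(2,0).repeat(2,1))"
```

```text
t 5.9 tcp [0.593  0.2043 0.0856] gap 0.029088723232180348 F [ 1.9  0.3 -7.4]
shift cm [0.06 4.76 0.02] turn [ 0.001 -0.001 -0.012]
29.999610856175423 [0.88513831 1.66259197 7.38194719]
```

View pics/s3.png

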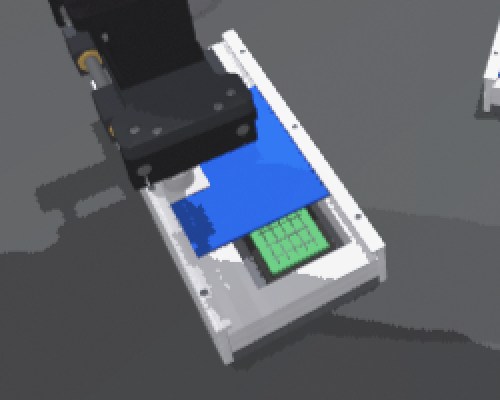

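The cover has slid about half way: its trailing edge is near (260,225) in the crop and the green contents are uncovered. I'll continue to 100 mm.

Request:
{"op": "arm_command", "data": {
  "increments": [
    [[0,0.6,0],[0,0,0],20],
    [[0.05,1.4,0],[0,0,0],20],
    [[0.05,2.2,0],[0,0,0],20],
    [[0.05,3.0,0],[0,0,0],20],
    [[0.05,3.8,0],[0,0,0],20],
    [[0.05,4.4,0],[0,0,0],20],
    [[0.05,4.8,0],[0,0,0],20],
    [[0.05,4.8,0],[0,0,0],20]
  ]
}}

```text
time: 6.62
tcp_pos: [0.6382, 0.1903, 0.0856]
orientation: [[0.303, 0.953, 0.001], [0.953, -0.303, 0.0], [0.001, 0.001, -1.0]]
wrist_force: [2.5, 2.1, -8.0]
finger_gap: 0.029
grasp_force: 30.0
```

Request:
{"op": "arm_command", "data": {
  "increments": [
    [[0,0,0],[0,0,0],20],
    [[0,0,0],[0,0,0],20]
  ]
}}

```text
time: 6.78
tcp_pos: [0.6375, 0.1906, 0.0859]
orientation: [[0.302, 0.953, 0.001], [0.953, -0.302, 0.0], [0.0, 0.001, -1.0]]
wrist_force: [3.9, 1.8, -7.7]
finger_gap: 0.0295
grasp_force: 30.0
```

```bash
python3 -c "
from h import *
a=np.radians(-17.05);d=np.array([np.cos(a),np.sin(a),0])
todo(np.array([.5429,.2198,.0855])+.1*d); s=state(); print(s['grasp_force'],s['orientation'].T@s['wrist_force'])"
```

```text
t 6.7833 tcp [0.6375 0.1906 0.0859] gap 0.02945158902663793 F [ 3.9  1.8 -7.7]
shift cm [0.02 0.1  0.04] turn [ 0.001 -0.    -0.011]
30.000298647210002 [2.90583482 3.12687163 7.68790918]
```

It is at about 99 mm, so I'll release.

Request:
{"op": "arm_command", "data": {
  "increments": [
    [[0,0,0],[0,0,0],70],
    [[0,0,0],[0,0,0],70],
    [[0,0,0],[0,0,0],70],
    [[0,0,0],[0,0,0],70],
    [[0,0,0],[0,0,0],70],
    [[0,0,0],[0,0,0],70]
  ]
}}

```text
time: 7.28
tcp_pos: [0.637, 0.1907, 0.0859]
orientation: [[0.302, 0.953, 0.0], [0.953, -0.302, -0.0], [0.0, 0.0, -1.0]]
wrist_force: [1.3, 0.1, -0.4]
finger_gap: 0.0581
grasp_force: 0.0
```

Request:
{"op": "arm_command", "data": {
  "increments": [
    [[0,0,-2],[0,0,0],70],
    [[0,0,-5],[0,0,0],70],
    [[0,0,-9],[0,0,0],70],
    [[-4,0,-12],[0,0,0],70],
    [[-8,0,-12],[0,0,0],70],
    [[-12,0,-12],[0,0,0],70],
    [[-16,0,-12],[0,0,0],70],
    [[-16,0,-12],[0,0,0],70]
  ]
}}

```text
time: 7.95
tcp_pos: [0.5873, 0.0283, 0.2057]
orientation: [[0.312, 0.95, -0.001], [0.95, -0.312, -0.005], [-0.005, 0.001, -1.0]]
wrist_force: [0.9, -1.4, -1.3]
finger_gap: 0.0605
grasp_force: 0.0
```

Run:
```python
from h import *
a,b=capture('side'),capture('top')
cv2.imwrite('pics/s4.png',a['color']); cv2.imwrite('pics/t4.png',b['color'])
for c in(a,b): print(cen(orange(c)),cv2.boundingRect(orange(c)))
k=knob(a,b); print('knob',k,'slid',np.linalg.norm(k[:2]-[.5431,.2203])); s=state(); print(s['time'],s['tcp_pos'],s['wrist_force'])
```

```text
[123.74447392 254.48541114] (113, 243, 22, 24)
[172.3572695  129.16666667] (164, 122, 17, 16)
knob [0.63762648 0.191053   0.06770392] slid 0.09894767768562449
8.05 [0.58831062 0.03526633 0.20593027] [ 0.1658944  -0.0177186  -0.22695905]
```

View pics/s4.png

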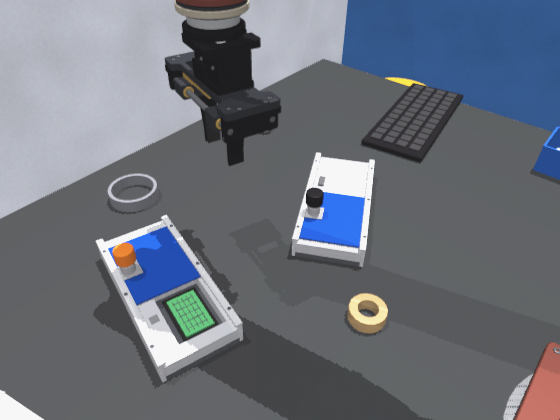

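View pics/t4.png

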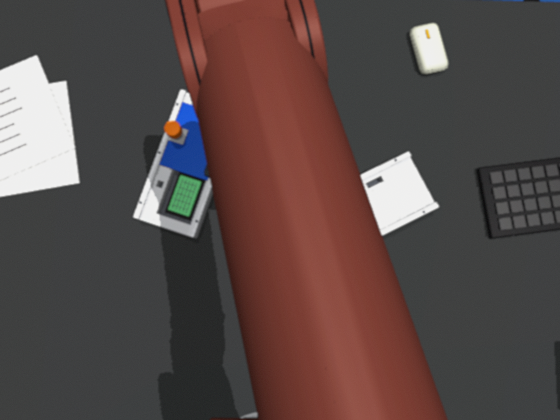

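The side view shows the cover open with the orange knob at (124,254). The measured knob height is 67.7 mm, the same as when the pin was home, so the pin has dropped, and the slide is 99 mm. The black-knob case is still shut, with its knob at (315,197), and the arm is clear of everything.

```bash
python3 -c "
from plant import *
print(close_job())"
```

```text
the job is handed in; nothing more can be done
None
```

The orange-knob case is open by about 99 mm with its plunger dropped into the second hole, the black-knob case is still shut, and I handed the job in at about 8 s with the arm clear.

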